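# Close a glue-stick canister with its double lid, then lift off the outer lid alone

### The arm

A 6-joint arm with a two-finger parallel gripper is mounted at the origin on a cart in front of the work surface, level with it; the furniture and walls round the work are solid. World frame = base frame: x ahead of the robot, y to its left, z up, the work surface at z = 0. Lengths are in mm, angles in rad, forces in N, time in s.
With the tool pointing down it reaches from about 425 to 1125 mm from the base axis. Payload 14.9 kg.
Tool frame: the origin (TCP) lies midway between the tips of the shut fingers; the grasp point (between the pads) lies env.pinch_z behind it (env.pinch_z is the distance from the TCP to the grasp point, in mm); z points along the fingers, y is the line along which they close (so a half turn about z gives the same grasp; the last joint's range is limited). The gripper opens to 91 mm and grips with 3 to 60 N. Pads are 32 mm wide; open, the fingers measure 118 mm over their backs; the gripper's body (76 mm by 178 mm) begins 60 mm behind the grasp point.
Start: joints at [-1.295, 0.379, 1.734, -0, 1.028, -0.033], TCP at [212.736, -666.904, 179.732] pointing down, gripper open.
Joint ranges: [-2.77, 2.77], [-0.74, 2.19], [0, 2.66], [-1.06, 4.2], [0.31, 2.87], [-3.08, 3.08]. Speed limits (rad/s): [1.89, 1.89, 2.39, 3.14, 3.14, 3.14].

### API

Orientations are given as a unit quaternion [x, y, z, w].
In Python, from station import env, eyes, finder gives the robot as it stands.
- The arm moves only by the tool arm_command, never from a script. Its arguments are lists of equal length, an entry for each row: "hand": the opening, from 0 (shut) to 1 (fully open); "dp": the shift along the world's x, y, z scaled (see below), a list of three; "turn": the turn about the world's z scaled (see below). A call has 1 to 12 rows; each row is the pose to reach, as a shift and turn from the pose commanded when the call began, turning the shorter way round; what a row does not reach only later rows make up. The controller multiplies each number of a shift by 250 mm and each number of a turn by 180 degrees. A row lasts 1/10 s, in which the tool goes at most 50 mm and 8.59 degrees, less where a joint would pass 70% of its speed; a pose out of reach is approached as far as the arm can. A call with a number of a shift or a turn outside -1 to 1 is refused whole. A call with a gripper value outside its range is refused whole. The fingers move at their own pace and stop on an object; "newtons" is the grip in N (left out, the last holds). Time passes only in rows, so rows that repeat a pose let the fingers close. It gives the time, the measured TCP pose, the force, the opening and the grip force at its end, in the units of the state.
- env.state(): the state, without advancing time (a new reading comes with each control period).
- eyes.grab_frame(name): name is "side" or "top"; returns (picture, depth): 384x512x3 uint8, red, green, blue; 384x512 float32, mm along the optical axis (not along the pixel's ray), 0 where there is no reading.
- eyes.camera_model(name): a dict with "fx", "fy", "cx", "cy" (pixels), "rvec" (rotation vector, rad) and "tvec" (3), from world to camera coordinates, as OpenCV has them. Camera axes: x right, y down, z forward; pixel columns grow to the right and rows downward; lengths in mm; the calibration is good to about 2 mm. A picture is of the moment at which its call begins. camera_model takes no time and is no camera call.
- env.finish_job(): hands the job in; it is judged then, once.
Trained networks look in the newest picture that a camera, given by its name, has taken for a name from the list of things; names that differ only in an ending like _2 or _b are one class to them, and where a whole thing is asked for, a point or a joint stands for the part that bears it (a point fixed in the world has none). Each returns a list of dicts, best first, with "p" (0 to 1); they miss things now and then, are a little off and sometimes report something else, mostly with a low value. They report only what shows in the picture. A call takes as long as a camera call. They do not tell look-alikes from the thing itself.
- finder.spot_in(target, camera): "centre" ([x, y, z] in mm, in world coordinates, good to about 4 mm: the middle of the surface that is visible of it).
- finder.landmark_of(target, camera): "centre" ([x, y, z] in mm, in world coordinates, good to about 4 mm: a listed point, or the origin of a listed thing).
The state is a dict: "time_s": time; "joint_positions": joint angles; "qvel": joint speeds; "tau": joint torques, N m; "position": TCP position; "tcp_rot": TCP orientation; "force": force on the tool from outside, world axes, zero at the start; "moment": the same for the moment, N m; "finger_gap": finger opening in mm; "finger_force": force on a finger pad.
Only numpy, scipy, OpenCV 4.12 (cv2) and the standard library are available. Lean on these libraries where they do the work, as an engineer would, in place of code of your own. Each camera call takes 0.05 s, during which the arm holds its last target. There are 200 camera calls.

### The job

Stand the glue stick from the front of the worktop upright in the small round holder cup inside the open canister. Then pick up the two nested lids together by the inner lid's stem, lower them onto the canister and do not let go of the stem until they are seated. Finally, to show that the inner lid has seated, take the outer lid by its two upright grips and lift it off alone, leaving the inner lid seated and undisturbed and everything else where it stands; finish while still holding the outer lid, level and still, at least 5 cm above where it sat - do not put it down or let go.

Things in the scene. Friction and masses are not known exactly. Their poses are not given: they have to be found in the camera images.
- canister: Grey round open canister, fixed on the worktop, 108 mm high, 112 mm outside, bore 104 mm (let go inside with the fingers only some 50 mm open). Origin: centre of its underside, on the worktop; z up. With both lids seated, point inner_stem is 146 mm, lid_inner_edge 100 mm and outer_grips 139 mm above this origin.
- canister_cup (a point): Centre of the canister's inner floor, 6 mm above the canister's origin: the foot of the glue stick stands here. Round it stands a fixed round holder cup, bore 40 mm, outside 46 mm, mouth 36 mm above this point.
- glue_center (a point): Glue stick at the front of the worktop, on its foot, 30 mm diameter, 96 mm tall, 36 g. The point is on its axis, half-way up (48 mm above its foot); z runs up its axis. The top 30 mm is the cap, to be pinched from above. Standing in the cup, its top is 6 mm below the canister's rim, so the fingers reach into the mouth.
- inner_stem (a point): Grip point on the inner lid's upright round stem (14 mm thick, top 21 mm above this point); z runs up the stem. The stem comes up through a 25 mm hole in the outer lid. The outer lid lies loose on the inner one: lifted by the stem both come up together; lifted by the outer lid, the inner stays behind. To pinch the stem go in between the outer grips, closing along the x axis of outer_grips.
- lid_inner_edge (a point): Centre of the inner lid's lowest edge, 46 mm below inner_stem. The inner lid is a grey disc 112 mm wide, 5 mm thick, about 0.16 kg; below it a tapered ring 8 mm high (98 mm wide, 88 mm at the lowest edge) enters the canister's mouth while the disc rests on the rim. At first it stands on the worktop on this ring, inside the outer lid.
- outer_grips (a point): Midway between the outer lid's two upright grips: plates at +y and -y, 24 mm long in x, 5.5 mm thick, inner faces 40 mm apart, outer faces 51 mm apart (pinch over these along y), top 8 mm above this point. The lid is a grey cap 127 mm wide, 0.16 kg: flat top 22 mm below this point, lowest edge 38 mm below. z up. Nested, it lies within 4 mm of the stem's axis, 7 mm below inner_stem.
- stapler: Black stapler lying front left, 36 x 141 x 49 mm, a bystander; origin at the centre of its underside.
- staple_box: Small card box of staples, 42 x 68 x 19 mm, a bystander; origin at the centre of its underside.
- packing_tape: Brown roll of packing tape lying flat at the left, nearest the robot, 80 mm diameter, 48 mm high, a bystander; origin at the centre of its underside.
Not all that is in view belongs to the job. Leave any purple or yellow look-alike of the part that bears glue_center alone.

How it is judged (in metres and radians):
On the way, in this order (a step that is already met when the one before it is completed fails the run):
1. the glue stick stands upright in the holder cup, let go (horizontal distance between glue_center and canister below 0.01 m and z of glue_center in the frame of canister between 0.049 and 0.058 m and angle between glue_center's own z axis and vertical below 0.12 rad and contact force between the fingers and glue_stick below 0.1 N), for 0.2 s.
2. both lids, still nested, are seated on the canister while the stem is still held (z of inner_stem in the frame of canister between 0.142 and 0.15 m and horizontal distance between inner_stem and canister below 0.007 m and angle between each of inner_stem, outer_grips's own z axis and vertical below 0.06 rad and z of outer_grips in the frame of inner_stem below -0.004 m and contact force between the fingers and lid_inner above 0.5 N), for 0.1 s.
At the end, for the whole second after the job is handed in: Glue stick upright in the cup (within 10 mm, 7 deg); inner lid seated (7 mm of centre, 3 mm in height, 0.06 rad), touched by neither robot nor outer lid; outer lid held in the fingers, at rest (under 20 mm/s), within 0.2 rad of level, at least 45 mm above where it sat (horizontal distance between glue_center and canister below 0.01 m and z of glue_center in the frame of canister between 0.049 and 0.058 m and angle between glue_center's own z axis and vertical below 0.12 rad and z of inner_stem in the frame of canister between 0.142 and 0.149 m and horizontal distance between inner_stem and canister below 0.007 m and angle between inner_stem's own z axis and vertical below 0.06 rad and z of outer_grips in the frame of canister above 0.184 m and angle between outer_grips's own z axis and vertical below 0.2 rad and linear speed of lid_outer below 0.02 m/s and contact force between the fingers and lid_outer above 1 N and contact force between each of lid_outer, the arm, the fingers and lid_inner below 0.05 N and contact force between lid_outer and canister below 0.05 N); the arm keeps its last pose, push and grip.
It fails at once if the outer lid is parted from the inner lid while the inner lid is not properly seated on the canister, or the inner lid is pulled up or tipped as the outer lid comes off (z of outer_grips in the frame of inner_stem above 0.005 m and not (z of inner_stem in the frame of canister between 0.142 and 0.15 m and horizontal distance between inner_stem and canister below 0.007 m and angle between inner_stem's own z axis and vertical below 0.06 rad)).
It fails at once if the stapler is disturbed (moved more than 20 mm) (distance of stapler from where it was at the start of the episode above 0.02 m).
It fails at once if the staple box is disturbed (moved more than 20 mm) (distance of staple_box from where it was at the start of the episode above 0.02 m).
It fails at once if the packing tape is disturbed (moved more than 20 mm) (distance of packing_tape from where it was at the start of the episode above 0.02 m).
It also fails if it takes over 64 s, if anything falls off the work surface, if the arm or the gripper's body presses on something with over 40 N, if the wrist force passes 120 N, or if a joint passes its speed limit or range.

## Working session

There is one attempt and no reset: what is moved stays moved. The work goes in short steps, Python scripts to look and compute and a tool call to move; the robot and the scene stay as the last step left them, time stands still between calls to the robot, and variables do not carry over. Pictures are saved under pics/ and viewed, at most 12 in all, crops included, and the job is handed in when it is done.

Besides the shell and the picture viewer there is one more tool, called after ">>>" by a JSON object that holds its "fn" and its "kwargs". arm_command: Moves the arm, as the interface text tells. Its arguments: {"type":"object","properties":{"hand":{"type":"array"},"dp":{"type":"array"},"turn":{"type":"array"},"newtons":{"type":"number"}},"required":["hand","dp","turn"]}

```bash
mkdir -p pics; cat > h.py <<'E'
import numpy as np, cv2
from station import env, eyes, finder
def cam(n):
    m=eyes.camera_model(n); R=cv2.Rodrigues(np.array(m['rvec'],float))[0]; return m,R,np.array(m['tvec'],float).ravel()
def cloud(n,d):
    m,R,t=cam(n); v,u=np.mgrid[:d.shape[0],:d.shape[1]]
    P=np.stack([(u-m['cx'])/m['fx']*d,(v-m['cy'])/m['fy']*d,d],-1)
    W=(P-t)@R; W[d<=0]=np.nan; return W
def proj(n,p):
    m,R,t=cam(n); c=R@np.array(p,float)+t; return np.round([m['fx']*c[0]/c[2]+m['cx'],m['fy']*c[1]/c[2]+m['cy']])
E
python3 - <<'E'
from h import *
print(env.pinch_z, env.state())
ims=[]
for n in ('side','top'):
    p,d=eyes.grab_frame(n); ims.append(p); np.savez(f'{n}0.npz',p=p,d=d)
    cv2.imwrite(f'pics/{n}0.png',p[:,:,::-1])
    for t in ['canister','canister_cup','glue_center','inner_stem','outer_grips','stapler','staple_box','packing_tape']:
        print(n,t,[(np.round(r['centre']),round(r['p'],2),proj(n,r['centre'])) for r in finder.landmark_of(t,n)[:3]])
E
```

```text
18.8 {'time_s': 0.0, 'joint_positions': array([-1.29532489e+00,  3.79392568e-01,  1.73478903e+00, -5.50824305e-06,
        1.02846755e+00, -3.33243961e-02]), 'qvel': array([ 0.00082334, -0.00023278, -0.00066134,  0.00078643,  0.00144464,
       -0.00085941]), 'tau': array([ 2.20650283e-03, -7.63728690e+01, -4.34362006e+01,  6.51723496e-02,
        4.25660110e-02, -9.73173201e-05]), 'position': array([ 212.59838551, -666.48460538,  179.09536128]), 'tcp_rot': array([ 9.88103945e-01,  1.53786591e-01, -6.61415172e-05, -5.24095320e-04]), 'force': array([-0.46082131,  1.07649332,  0.32119583]), 'moment': array([ 0.0440236 , -0.01601991,  0.0002694 ]), 'finger_force': 0.0, 'finger_gap': 91.39034297092333}
side canister [(array([530., 325.,  -1.]), 0.73, array([224., 225.]))]
side canister_cup []
side glue_center [(array([528., 137.,  48.]), 0.81, array([277., 179.])), (array([526.,  64.,  51.]), 0.81, array([297., 166.])), (array([467., 135.,  49.]), 0.79, array([293., 192.]))]
side inner_stem [(array([581., 491.,   1.]), 0.74, array([161., 247.])), (array([492., -69.,  46.]), 0.56, array([
[... 351 characters left out ...]
84, array([238., 198.]))]
top canister_cup [(array([528., 324.,   6.]), 0.82, array([237., 199.]))]
top glue_center [(array([524.,  62.,  50.]), 0.68, array([322., 200.])), (array([528., 136.,  50.]), 0.56, array([298., 198.])), (array([465., 135.,  46.]), 0.52, array([298., 218.]))]
top inner_stem [(array([492., -71.,  44.]), 0.64, array([365., 211.]))]
top outer_grips [(array([492., -70.,  40.]), 0.85, array([365., 211.]))]
top stapler [(array([423., 533.,   1.]), 0.67, array([168., 231.]))]
top staple_box [(array([580., 486.,  -2.]), 0.57, array([186., 182.])), (array([488., -67.,  -0.]), 0.56, array([361., 215.]))]
top packing_tape [(array([538., 584.,  -1.]), 0.91, array([155., 194.]))]
```

View pics/side0.png

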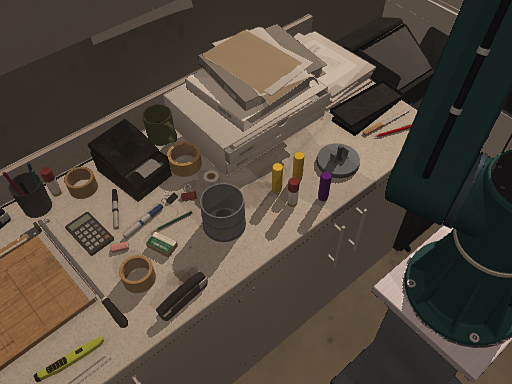

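View pics/top0.png

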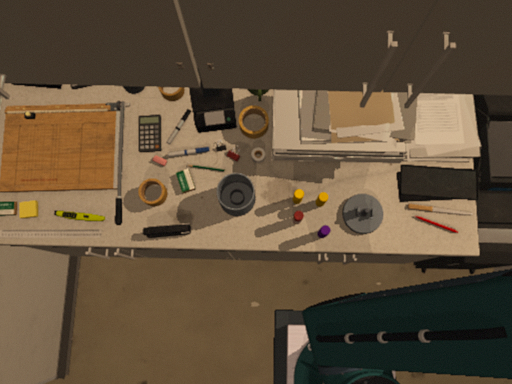

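The true glue stick is the red-capped one, at side (293,192) and top (298,217). The yellow and purple ones are look-alikes. The canister is at top (237,195), and the lids are at top (363,213) with their grips roughly aligned with the image. I'll refine these with depth.

```bash
python3 - <<'E'
from h import *
for n in ('side','top'):
    z=np.load(f'{n}0.npz'); W=cloud(n,z['d']); p=z['p'].astype(int)
    X,Y,Z=W[...,0],W[...,1],W[...,2]
    r=np.hypot(X-531,Y-323); m=(r<75)&(Z>102)&(Z<116); q=W[m]
    c,rad=cv2.minEnclosingCircle(q[:,:2].astype(np.float32)); print(n,'rim',len(q),np.round(c,1),round(rad,1),np.median(q[:,2]).round(1))
    m=(np.hypot(X-531,Y-323)<30)&(Z>25)&(Z<50); 
    if m.any(): print(' cup',m.sum(),W[m].mean(0).round(1))
    m=(np.hypot(X-466,Y-135)<28)&(Z>85); q=W[m]; print(' cap',len(q),q.mean(0).round(1),q.min(0).round(),q.max(0).round(), p[m].mean(0))
    m=(np.hypot(X-466,Y-135)<28)&(Z>91);print(' captop',W[m].mean(0).round(1))
    m=(np.hypot(X-492,Y+70)<80)&(Z>11)&(Z<22); q=W[m]; c,rad=cv2.minEnclosingCircle(q[:,:2].astype(np.float32)); print(' lid',len(q),np.round(c,1),round(rad,1),np.median(q[:,2]).round(1))
    m=(np.hypot(X-492,Y+70)<40)&(Z>26); q=W[m]; print(' up',len(q)); print(q[np.argsort(-q[:,2])][:45].round().astype(int).tolist())
    print('glue-ish', [W[(np.hypot(X-a,Y-b)<25)&(Z>85)].mean(0).round() for a,b in ((528,137),(525,63),(420,60))])
    s=p[185:245,335:392] if n=='top' else p[135:185,305:370]
    cv2.imwrite(f'pics/c_{n}.png',cv2.resize(s[:,:,::-1].astype(np.uint8),None,fx=7,fy=7,interpolation=cv2.INTER_CUBIC))
a=cv2.imread('pics/c_side.png');b=cv2.imread('pics/c_top.png');h=max(a.shape[0],b.shape[0])
f=lambda i:cv2.copyMakeBorder(i,0,h-i.shape[0],0,0,cv2.BORDER_CONSTANT)
o=np.hstack([f(a),f(b)]); cv2.imwrite('pics/crop.png',cv2.resize(o,None,fx=780/o.shape[1],fy=780/o.shape[1]))
E
```

```text
side rim 248 [531.1 322.4] 57.6 105.8
 cup 75 [544.6 313.6  35. ]
 cap 101 [464.  138.1  93.5] [450. 121.  85.] [480. 152.  99.] [95.61386139 42.58415842 36.2970297 ]
 captop [464.9 137.3  94.6]
 lid 890 [489.9 -70. ] 64.4 15.8
 up 141
[[483, -68, 71], [490, -63, 69], [493, -67, 69], [496, -70, 68], [490, -72, 67], [493, -71, 66], [494, -76, 66], [494, -64, 66], [496, -74, 66], [489, -72, 65], [490, -77, 64], [490, -65, 64], [489, -68, 63], [486, -69, 61], [493, -72, 61], [500, -71, 60], [489, -72, 60], [488, -67, 60], [488, -75, 59], [484, -67, 59], [490, -61, 59], [491, -67, 58], [496, -68, 57], [494, -65, 57], [487, -74, 56], [488, -67, 56], [490, -66, 56], [492, -64, 51], [494, -62, 51], [490, -67, 50], [487, -72, 49], [489, -70, 49], [485, -62, 49], [490, -63, 49], [482, -91, 49], [497, -91, 49], [489, -66, 48], [481, -46, 48], [499, -48, 47], [484, -90, 47], [496, -95, 47], [501, -46, 47], [487, -94, 47], [499, -44, 47], [491, -48, 47]]
glue-ish [array([529., 138.,  94.]), array([522.,  65.,  93.]), array([423.,  60.,  93.])]
top rim 176 [533.4 324.5] 56.2 108.3
 cup 73 [533.5 
[... 296 characters left out ...]
, [498, -68, 68], [495, -65, 68], [489, -65, 67], [489, -71, 66], [489, -68, 66], [492, -71, 66], [492, -62, 65], [492, -66, 64], [493, -75, 62], [487, -67, 59], [487, -70, 58], [490, -64, 57], [488, -64, 55], [491, -62, 53], [495, -90, 52], [494, -62, 51], [497, -44, 51], [482, -44, 50], [500, -48, 50], [488, -44, 50], [498, -93, 50], [486, -90, 49], [488, -48, 49], [502, -93, 49], [504, -45, 49], [494, -45, 48], [496, -93, 48], [501, -45, 48], [486, -87, 47], [485, -45, 47], [498, -48, 46], [502, -91, 46], [484, -91, 46], [493, -94, 46], [486, -42, 46], [486, -70, 45], [495, -49, 45], [504, -49, 45]]
glue-ish [array([532., 137.,  96.]), array([524.,  66.,  96.]), array([426.,  61.,  96.])]
```

View pics/crop.png

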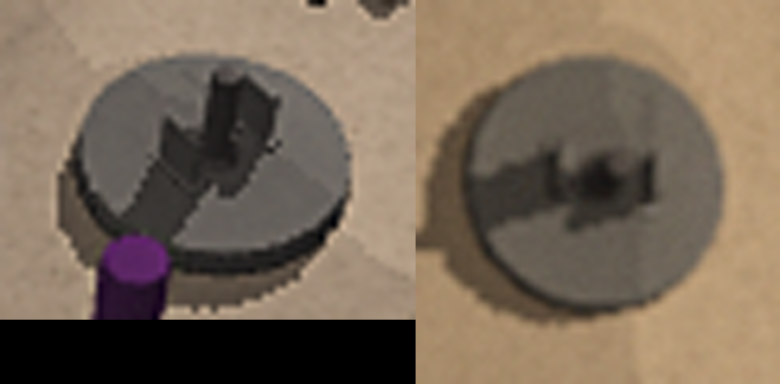

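The right crop shows the grip plates lying along x at about y -46 and y -93, with the stem between them, so the lid yaw is about 0. Positions: canister (532,323.5), cap (466,138), lids (492,-69). I'm moving above the glue stick.

>>> {"fn": "arm_command", "kwargs": {"hand": [1,1,1,1,1,1,1], "dp": [[0.56,1,0.04],[0.56,1,0.04],[0.56,1,0.04],[0.56,1,0.04],[0.56,1,0.04],[0.56,1,0.04],[0.56,1,0.04]], "turn": [-0.098,-0.098,-0.098,-0.098,-0.098,-0.098,-0.098]}}

```text
time_s: 1.6
position: [354.2, -413.8, 190.0]
tcp_rot: [1.0, 0.002, 0.0, -0.0]
force: [0.6, -1.0, 0.9]
finger_gap: 91.2
finger_force: 0.0
```

>>> {"fn": "arm_command", "kwargs": {"hand": [1,1,1,1,1,1,1], "dp": [[0.56,1,0],[0.56,1,0],[0.56,1,0],[0.56,1,0],[0.56,1,0],[0.56,1,0],[0.56,1,0]], "turn": [0,0,0,0,0,0,0]}}

```text
time_s: 2.3
position: [494.4, -164.5, 189.9]
tcp_rot: [1.0, 0.002, 0.0, -0.0]
force: [-0.7, -0.0, 0.0]
finger_gap: 91.1
finger_force: 0.0
```

>>> {"fn": "arm_command", "kwargs": {"hand": [0.7,0.7,0.7,0.7,0.7], "dp": [[-0.05,0.7,0],[-0.05,0.7,0],[-0.05,0.7,0],[-0.05,0.7,0],[-0.05,0.7,0]], "turn": [0,0,0,0,0]}}

```text
time_s: 2.8
position: [480.1, 9.6, 189.9]
tcp_rot: [1.0, 0.002, 0.0, -0.0]
force: [-0.3, -1.6, -0.7]
finger_gap: 63.9
finger_force: 0.0
```

>>> {"fn": "arm_command", "kwargs": {"hand": [0.7,0.7,0.7,0.7,0.7], "dp": [[-0.056,0.514,0],[-0.056,0.514,0],[-0.056,0.514,0],[-0.056,0.514,0],[-0.056,0.514,0]], "turn": [0,0,0,0,0]}}

```text
time_s: 3.3
position: [466.6, 135.8, 189.7]
tcp_rot: [1.0, 0.001, 0.0, 0.0]
force: [-0.8, -0.9, 0.4]
finger_gap: 63.8
finger_force: 0.0
```

>>> {"fn": "arm_command", "kwargs": {"hand": [0.7,0.7,0.7,0.7,0.7,0.7,0.7], "dp": [[0,0,-0.2],[0,0,-0.3],[0,0,-0.37],[0,0,-0.44],[0,0,-0.508],[0,0,-0.508],[0,0,-0.508]], "turn": [0,0,0,0,0,0,0]}}

```text
time_s: 4.0
position: [466.6, 135.4, 62.9]
tcp_rot: [1.0, -0.0, -0.0, 0.0]
force: [-0.3, -0.5, 0.4]
finger_gap: 63.6
finger_force: 0.0
```

```bash
python3 - <<'E'
from h import *
p,d=eyes.grab_frame('side'); print(env.state()['position'], proj('side',[466,138,96]))
cv2.imwrite('pics/side1.png',cv2.resize(p[110:260,200:400,::-1],None,fx=3,fy=3,interpolation=cv2.INTER_CUBIC))
E
```

```text
[466.93303068 135.81590045  63.41857138] [293. 181.]
```

View pics/side1.png

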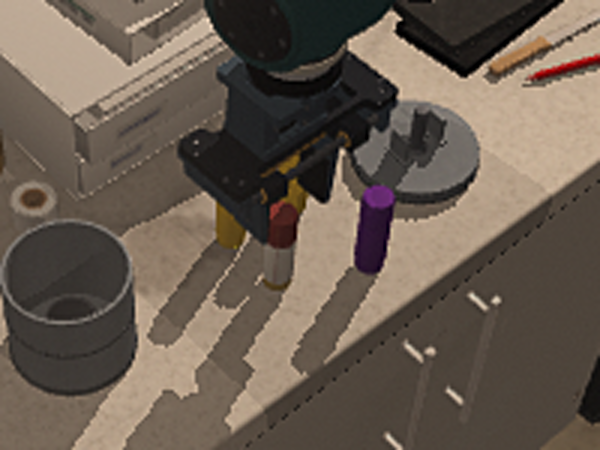

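The fingers straddle the red cap (about 280,215 in the crop) and are clear of the look-alikes. Closing and lifting.

>>> {"fn": "arm_command", "kwargs": {"hand": [0.2,0.2,0.2,0.2,0.2,0.2,0.2], "dp": [[0,0,0],[0,0,0],[0,0,0],[0,0,0],[0,0,0],[0,0,0],[0,0,0]], "turn": [0,0,0,0,0,0,0], "newtons": 15}}

```text
time_s: 4.75
position: [466.2, 136.6, 62.7]
tcp_rot: [1.0, 0.001, -0.0, 0.0]
force: [0.2, 0.3, -0.1]
finger_gap: 18.1
finger_force: 0.0
```

>>> {"fn": "arm_command", "kwargs": {"hand": [0.2,0.2,0.2,0.2,0.2,0.2,0.2], "dp": [[0,0,0.1],[0,0,0.2],[0,0,0.3],[0,0,0.4],[0,0,0.5],[0,0,0.55],[0,0,0.55]], "turn": [0,0,0,0,0,0,0]}}

```text
time_s: 5.45
position: [467.1, 136.8, 201.5]
tcp_rot: [1.0, 0.0, 0.001, -0.0]
force: [-0.7, 0.7, -0.4]
finger_gap: 18.2
finger_force: 0.0
```

>>> {"fn": "arm_command", "kwargs": {"hand": [0.2,0.2,0.2,0.2,0.2,0.2,0.2,0.2,0.2], "dp": [[0.04,0.12,0],[0.08,0.24,0],[0.12,0.36,0],[0.16,0.48,0],[0.2,0.6,0],[0.24,0.7,0],[0.262,0.748,0],[0.262,0.748,0],[0.262,0.748,0]], "turn": [0,0,0,0,0,0,0,0,0]}}

```text
time_s: 6.35
position: [531.1, 322.8, 199.2]
tcp_rot: [1.0, 0.0, -0.001, 0.0]
force: [-1.1, 0.0, 0.1]
finger_gap: 18.1
finger_force: 0.0
```

```bash
python3 - <<'E'
from h import *
p,d=eyes.grab_frame('side'); print(env.state()['position'],env.state()['finger_gap'])
W=cloud('side',d); P=p.astype(int)
m=(abs(W[...,0]-532)<30)&(abs(W[...,1]-323)<30)&(W[...,2]>112)&(W[...,2]<178)
q=W[m]; 
for a in range(112,178,8):
    k=q[(q[:,2]>=a)&(q[:,2]<a+8)]
    if len(k): print(a,len(k),k.mean(0).round(1),k.min(0).round(),k.max(0).round())
print([(r['centre'],r['p']) for r in finder.landmark_of('glue_center','side')])
cv2.imwrite('pics/side2.png',cv2.resize(p[80:250,140:340,::-1],None,fx=3,fy=3,interpolation=cv2.INTER_CUBIC))
E
```

```text
[531.13304865 322.55662924 199.51466365] 18.633544607973793
[([467.0, 135.3, 50.7], 0.69), ([530.7, 139.0, 48.3], 0.62), ([526.1, 64.7, 48.8], 0.61), ([426.1, 60.3, 49.7], 0.57)]
```

View pics/side2.png

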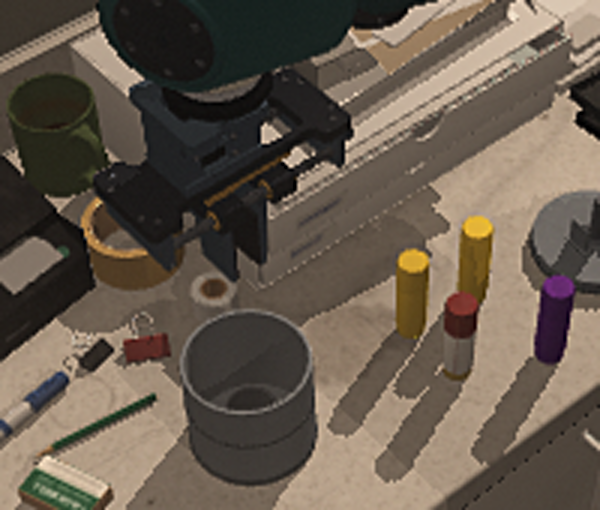

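The glue stick stayed put: the gripper closed to 18 mm on nothing. I'll check the fingertip position against the reported TCP in the depth data.

```bash
python3 - <<'E'
from h import *
for n in ('side','top'):
    p,d=eyes.grab_frame(n); W=cloud(n,d); np.savez(f'{n}3.npz',p=p,d=d)
    print(n,'proj tcp',proj(n,env.state()['position']))
    m=(np.hypot(W[...,0]-531,W[...,1]-322)<110)&(W[...,2]>115)
    q=W[m]; print(len(q))
    for a in range(115,330,10):
        k=q[(q[:,2]>=a)&(q[:,2]<a+10)]
        if len(k): print(a,len(k),k.mean(0).round(),k.min(0).round(),k.max(0).round())
s=env.state(); print(s['joint_positions'],s['tcp_rot'])
E
```

```text
side proj tcp [219. 176.]
8465
225 5 [530. 315. 234.] [515. 305. 233.] [542. 335. 235.]
235 50 [524. 323. 241.] [513. 306. 235.] [546. 341. 245.]
245 60 [525. 325. 250.] [513. 303. 245.] [548. 342. 255.]
255 56 [523. 325. 260.] [513. 304. 255.] [547. 343. 265.]
265 52 [522. 326. 269.] [513. 303. 265.] [544. 343. 275.]
275 46 [519. 328. 280.] [513. 303. 276.] [548. 344. 285.]
285 47 [520. 317. 290.] [512. 298. 285.] [542. 345. 295.]
295 18 [523. 309. 300.] [512. 303. 295.] [540. 354. 305.]
305 42 [526. 326. 312.] [494. 245. 305.] [567. 403. 315.]
315 185 [510. 329. 320.] [492. 241. 315.] [570. 404. 325.]
325 307 [503. 320. 330.] [490. 242. 325.] [561. 408. 335.]
top proj tcp [233. 184.]
9739
315 6 [497. 400. 319.] [495. 397. 315.] [500. 405. 322.]
325 20 [502. 384. 330.] [495. 373. 326.] [507. 402. 334.]
[ 5.08222510e-01  2.34539071e-01  1.88558458e+00 -5.16067172e-05
  1.02156722e+00  2.07888454e+00] [ 9.99999995e-01  8.06190120e-05 -3.21948487e-05  4.31213179e-05]
```

```bash
python3 - <<'E'
from h import *
z=np.load('side3.npz'); W=cloud('side',z['d']); 
for c in (205,212,218,224):
  print(c); 
  for r in range(150,184,3): print(r,z['p'][r,c],z['d'][r,c].round(),W[r,c].round())
cv2.imwrite('pics/side3.png',cv2.resize(z['p'][120:200,170:270,::-1],None,fx=6,fy=6,interpolation=cv2.INTER_NEAREST))
for y in (0,-9,9): print([proj('side',[531+x,322.5+y,zz]).tolist() for x in (-16,16) for zz in (199.5,233)])
E
```

```text
205
150 [24 24 24] 1072.0 [527. 354. 313.]
153 [31 31 33] 1113.0 [547. 343. 279.]
156 [46 42 40] 1042.0 [501. 371. 327.]
159 [104  89  75] 1475.0 [753. 222.   3.]
162 [98 84 73] 1471.0 [745. 228.   1.]
165 [94 83 71] 1467.0 [738. 234.  -2.]
168 [96 82 70] 1464.0 [730. 239.  -5.]
171 [93 80 70] 1449.0 [717. 249.   1.]
174 [141 127 111] 1407.0 [687. 268.  28.]
177 [140 126 111] 1400.0 [678. 275.  28.]
180 [129 115 102] 1393.0 [669. 281.  28.]
183 [99 90 79] 1405.0 [671. 281.  14.]
212
150 [23 23 24] 1043.0 [500. 353. 334.]
153 [137  98  47] 1044.0 [497. 356. 330.]
156 [44 34 23] 1056.0 [500. 355. 317.]
159 [33 34 34] 1094.0 [518. 345. 285.]
162 [33 34 34] 1113.0 [525. 341. 267.]
165 [33 34 34] 1124.0 [527. 341. 255.]
168 [32 33 33] 1135.0 [530. 340. 242.]
171 [127 113 100] 1413.0 [683. 246.  28.]
174 [63 45 32] 1407.0 [675. 252.  27.]
177 [62 45 31] 1416.0 [674. 254.  15.]
180 [142 129 114] 1391.0 [655. 267.  29.]
183 [79 71 62] 1393.0 [652. 270.  22.]
218
150 [24 22 20] 1047.0 [494. 342. 331.]
153 [26 23 21] 1053.0 [494. 343. 323.]
156 [24 20 18] 1147.0 [544. 311. 250.]
159 [23 20 19]
[... 315 characters left out ...]
90] 1410.0 [650. 252.   9.]
224
150 [29 27 26] 1105.0 [519. 310. 289.]
153 [23 19 18] 1108.0 [517. 312. 283.]
156 [24 21 19] 1118.0 [519. 312. 271.]
159 [26 22 20] 1125.0 [519. 313. 262.]
162 [24 21 19] 1135.0 [520. 312. 251.]
165 [20 17 15] 1146.0 [522. 312. 238.]
168 [100  88  77] 1413.0 [666. 216.  34.]
171 [93 81 71] 1424.0 [667. 216.  20.]
174 [95 83 73] 1432.0 [666. 218.   9.]
177 [93 79 68] 1437.0 [664. 220.  -1.]
180 [92 80 69] 1428.0 [653. 228.   1.]
183 [126 119 111] 1285.0 [572. 283. 105.]
[[223.0, 180.0], [222.0, 171.0], [215.0, 172.0], [214.0, 163.0]]
[[226.0, 178.0], [225.0, 169.0], [218.0, 170.0], [217.0, 161.0]]
[[220.0, 182.0], [219.0, 172.0], [212.0, 174.0], [211.0, 164.0]]
```

View pics/side3.png

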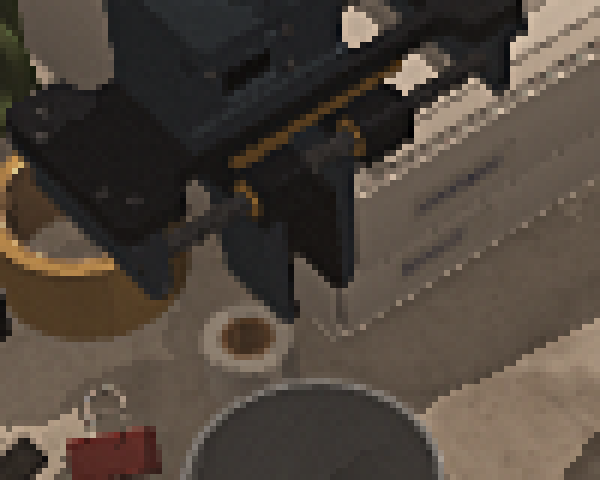

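Depth and picture agree that the fingertips are about 34 mm above the reported TCP z, with the tip corner at (218,173) and z≈233. Laterally they match. I'll retry about 33 mm lower.

>>> {"fn": "arm_command", "kwargs": {"hand": [0.7,0.7,0.7,0.7,0.7,0.7,0.7], "dp": [[-0.262,-0.742,0],[-0.262,-0.742,0],[-0.262,-0.742,0],[-0.262,-0.742,0],[-0.262,-0.742,0],[-0.262,-0.742,0],[-0.262,-0.742,0]], "turn": [0,0,0,0,0,0,0]}}

```text
time_s: 7.25
position: [466.7, 138.5, 200.6]
tcp_rot: [1.0, 0.0, 0.0, -0.0]
force: [-0.1, 0.4, 0.3]
finger_gap: 63.8
finger_force: 0.0
```

>>> {"fn": "arm_command", "kwargs": {"hand": [0.7,0.7,0.7,0.7,0.7,0.7,0.7], "dp": [[0,0,-0.2],[0,0,-0.38],[0,0,-0.48],[0,0,-0.56],[0,0,-0.63],[0,0,-0.678],[0,0,-0.678]], "turn": [0,0,0,0,0,0,0]}}

```text
time_s: 7.95
position: [465.5, 138.5, 29.4]
tcp_rot: [1.0, 0.001, -0.001, 0.0]
force: [-0.3, 0.6, -0.0]
finger_gap: 63.8
finger_force: 0.0
```

>>> {"fn": "arm_command", "kwargs": {"hand": [0.2,0.2,0.2,0.2,0.2,0.2,0.2], "dp": [[0,0,0],[0,0,0],[0,0,0],[0,0,0],[0,0,0],[0,0,0],[0,0,0]], "turn": [0,0,0,0,0,0,0], "newtons": 15}}

```text
time_s: 8.65
position: [466.5, 138.1, 31.0]
tcp_rot: [1.0, 0.0, 0.0, -0.0]
force: [-0.5, -0.4, 6.5]
finger_gap: 29.1
finger_force: 15.0
```

>>> {"fn": "arm_command", "kwargs": {"hand": [0.2,0.2,0.2,0.2,0.2,0.2,0.2], "dp": [[0,0,0.05],[0,0,0.15],[0,0,0.27],[0,0,0.4],[0,0,0.5],[0,0,0.56],[0,0,0.56]], "turn": [0,0,0,0,0,0,0]}}

```text
time_s: 9.35
position: [467.4, 138.4, 173.3]
tcp_rot: [1.0, 0.0, 0.002, -0.0]
force: [1.1, -0.4, -0.2]
finger_gap: 29.5
finger_force: 15.0
```

>>> {"fn": "arm_command", "kwargs": {"hand": [0.2,0.2,0.2,0.2,0.2,0.2,0.2,0.2,0.2,0.2], "dp": [[0.04,0.1,0],[0.08,0.22,0],[0.12,0.34,0],[0.16,0.46,0],[0.2,0.58,0],[0.24,0.68,0],[0.262,0.742,0],[0.262,0.742,0],[0.262,0.742,0],[0.262,0.742,0]], "turn": [0,0,0,0,0,0,0,0,0,0]}}

```text
time_s: 10.35
position: [531.2, 322.5, 170.5]
tcp_rot: [1.0, 0.0, -0.0, 0.0]
force: [-0.0, 0.9, -1.0]
finger_gap: 29.2
finger_force: 15.0
```

```bash
python3 - <<'E'
from h import *
p,d=eyes.grab_frame('side'); s=env.state(); print(s['position'],s['finger_gap'],s['finger_force'])
W=cloud('side',d)
m=(abs(W[...,0]-532)<30)&(abs(W[...,1]-323)<30)&(W[...,2]>112)&(W[...,2]<205)
q=W[m]; 
for a in range(112,205,8):
    k=q[(q[:,2]>=a)&(q[:,2]<a+8)]
    if len(k): print(a,len(k),k.mean(0).round(1),k.min(0).round(),k.max(0).round())
print([(r['centre'],r['p']) for r in finder.landmark_of('glue_center','side')])
cv2.imwrite('pics/side4.png',cv2.resize(p[80:250,140:340,::-1],None,fx=3,fy=3,interpolation=cv2.INTER_CUBIC))
E
```

```text
[531.36930696 322.574863   170.6234146 ] 28.791911740897174 14.999645220500781
128 1 [522.2 322.6 135.5] [522. 323. 136.] [522. 323. 136.]
136 13 [523.1 325.7 141.1] [518. 315. 137.] [531. 334. 144.]
144 16 [522.5 326.8 148. ] [518. 314. 144.] [534. 334. 152.]
152 18 [521.9 328.5 156.8] [514. 315. 152.] [537. 336. 160.]
160 28 [521.6 326.3 163.1] [515. 314. 160.] [535. 336. 168.]
168 23 [522.2 326.5 172.1] [515. 312. 168.] [533. 336. 176.]
176 30 [521.5 325.4 179.8] [517. 310. 176.] [533. 336. 184.]
184 19 [521.1 327.3 187.9] [515. 314. 184.] [532. 335. 192.]
192 17 [518.8 324.  196. ] [516. 313. 193.] [522. 332. 199.]
200 11 [518.6 319.  203.1] [515. 306. 200.] [525. 330. 205.]
[([528.9, 136.5, 48.8], 0.77), ([525.3, 59.4, 48.1], 0.76), ([426.7, 57.3, 48.9], 0.72), ([527.4, 322.9, 187.4], 0.52)]
```

View pics/side4.png

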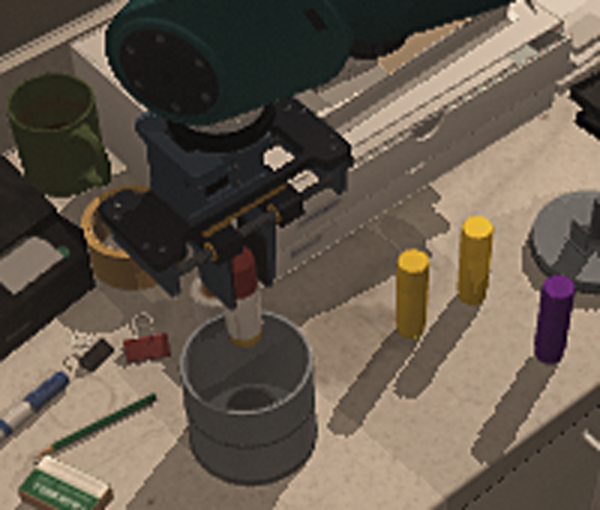

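The stick is held vertical above the canister (240,290 in the crop). Lowering into the cup.

>>> {"fn": "arm_command", "kwargs": {"hand": [0.2,0.2,0.2,0.2,0.2,0.2,0.2,0.2], "dp": [[0.004,0.004,0],[0.004,0.004,-0.08],[0.004,0.004,-0.16],[0.004,0.004,-0.24],[0.004,0.004,-0.32],[0.004,0.004,-0.36],[0.004,0.004,-0.36],[0.004,0.004,-0.36]], "turn": [0,0,0,0,0,0,0,0]}}

```text
time_s: 11.25
position: [533.1, 324.7, 81.4]
tcp_rot: [1.0, 0.0, 0.0, -0.0]
force: [1.2, -0.4, -0.3]
finger_gap: 29.0
finger_force: 15.0
```

>>> {"fn": "arm_command", "kwargs": {"hand": [0.2,0.2,0.2,0.2,0.2,0.2,0.2,0.2], "dp": [[0,0,-0.03],[0,0,-0.06],[0,0,-0.09],[0,0,-0.12],[0,0,-0.14],[0,0,-0.155],[0,0,-0.155],[0,0,-0.155]], "turn": [0,0,0,0,0,0,0,0]}}

```text
time_s: 12.05
position: [532.8, 324.7, 42.1]
tcp_rot: [1.0, 0.0, 0.0, -0.0]
force: [-0.4, 0.7, -0.3]
finger_gap: 29.0
finger_force: 15.0
```

>>> {"fn": "arm_command", "kwargs": {"hand": [0.2,0.2,0.2,0.2,0.2], "dp": [[0,0,-0.008],[0,0,-0.016],[0,0,-0.02],[0,0,-0.02],[0,0,-0.02]], "turn": [0,0,0,0,0]}}

```text
time_s: 12.55
position: [532.8, 324.6, 37.1]
tcp_rot: [1.0, 0.0, 0.0, -0.0]
force: [0.7, -0.2, 1.3]
finger_gap: 29.0
finger_force: 15.0
```

>>> {"fn": "arm_command", "kwargs": {"hand": [0.54,0.54,0.54,0.54,0.54,0.54,0.54], "dp": [[0,0,0],[0,0,0],[0,0,0],[0,0,0],[0,0,0],[0,0,0],[0,0,0]], "turn": [0,0,0,0,0,0,0]}}

```text
time_s: 13.25
position: [532.7, 324.6, 37.0]
tcp_rot: [1.0, 0.0, -0.0, -0.0]
force: [-0.5, 0.2, 0.2]
finger_gap: 49.4
finger_force: 0.0
```

>>> {"fn": "arm_command", "kwargs": {"hand": [0.54,0.54,0.54,0.54,0.54,0.54,0.54], "dp": [[0,0,0.05],[0,0,0.12],[0,0,0.24],[0,0,0.4],[0,0,0.55],[0,0,0.6],[0,0,0.6]], "turn": [0,0,0,0,0,0,0]}}

```text
time_s: 13.95
position: [534.0, 325.3, 190.4]
tcp_rot: [1.0, 0.0, 0.002, -0.001]
force: [-0.7, 0.5, 0.1]
finger_gap: 49.0
finger_force: 0.0
```

>>> {"fn": "arm_command", "kwargs": {"hand": [0.5,0.5,0.5,0.5,0.5,0.5,0.5], "dp": [[-0.08,-0.9,0],[-0.08,-0.9,0],[-0.08,-0.9,0],[-0.08,-0.9,0],[-0.08,-0.9,0],[-0.08,-0.9,0],[-0.08,-0.9,0]], "turn": [0.3,0.3,0.3,0.3,0.3,0.3,0.3]}}

```text
time_s: 14.65
position: [511.8, 98.4, 185.9]
tcp_rot: [0.89, 0.456, -0.001, -0.0]
force: [-0.0, -0.4, -0.1]
finger_gap: 45.3
finger_force: 0.0
```

```bash
python3 - <<'E'
from h import *
print(env.state()['position'],env.state()['tcp_rot'])
for n in ('side','top'):
    p,d=eyes.grab_frame(n); W=cloud(n,d)
    m=(np.hypot(W[...,0]-532,W[...,1]-323.5)<40)&(W[...,2]>60)&(W[...,2]<112); q=W[m]
    print(n,len(q)); 
    t=q[q[:,2]>95]
    if len(t): print(t.mean(0).round(1),t.min(0).round(),t.max(0).round())
    for x in ('glue_center','inner_stem','outer_grips','canister'): print(x,[(r['centre'],round(r['p'],2)) for r in finder.landmark_of(x,n)])
E
```

```text
[511.83584778  98.38265179 185.93296419] [ 8.89918278e-01  4.56119182e-01 -8.22734829e-04 -2.71862790e-04]
side 187
[530.9 323.8 100.5] [516. 308.  95.] [548. 337. 106.]
glue_center [([427.7, 57.7, 47.9], 0.7), ([525.6, 60.2, 51.1], 0.66), ([530.4, 319.9, 55.0], 0.57), ([530.9, 137.7, 47.2], 0.55), ([426.7, 531.1, 0.8], 0.29)]
inner_stem [([490.4, -70.0, 46.6], 0.58)]
outer_grips [([492.5, -71.1, 38.4], 0.6)]
canister [([530.1, 325.8, -1.5], 0.92)]
top 105
[533.8 324.7 102.1] [520. 312.  96.] [548. 339. 108.]
glue_center [([528.6, 324.7, 50.1], 0.44), ([534.9, 321.8, 0.8], 0.42)]
inner_stem []
outer_grips []
canister [([532.6, 321.8, -3.9], 0.58)]
```

The glue stick stands in the cup (z≈55, centred within 1 mm). Next is the stem, at about (492,-69).

>>> {"fn": "arm_command", "kwargs": {"hand": [0.5,0.5,0.5,0.5,0.5,0.5,0.5,0.5], "dp": [[-0.079,-0.67,0],[-0.079,-0.67,0],[-0.079,-0.67,0],[-0.079,-0.67,0],[-0.079,-0.67,0],[-0.079,-0.67,0],[-0.079,-0.67,0],[-0.079,-0.67,0]], "turn": [0.198,0.198,0.198,0.198,0.198,0.198,0.198,0.198]}}

```text
time_s: 15.95
position: [493.1, -67.3, 187.0]
tcp_rot: [0.709, 0.705, 0.0, -0.0]
force: [-0.4, 0.1, 0.4]
finger_gap: 45.6
finger_force: 0.0
```

>>> {"fn": "arm_command", "kwargs": {"hand": [0.5,0.5,0.5,0.5,0.5,0.5,0.5], "dp": [[0,0,-0.2],[0,0,-0.36],[0,0,-0.46],[0,0,-0.52],[0,0,-0.52],[0,0,-0.52],[0,0,-0.52]], "turn": [0,0,0,0,0,0,0]}}

```text
time_s: 16.65
position: [493.8, -67.8, 58.1]
tcp_rot: [0.709, 0.705, 0.0, 0.001]
force: [-0.2, -0.8, 0.1]
finger_gap: 45.2
finger_force: 0.0
```

```bash
python3 - <<'E'
from h import *
p,d=eyes.grab_frame('side'); s=env.state(); T=s['position']; print(T,s['tcp_rot'])
W=cloud('side',d)
m=(np.hypot(W[...,0]-492,W[...,1]+69)<50)&(W[...,2]>70)&(W[...,2]<150); q=W[m]
for a in range(70,150,6):
    k=q[(q[:,2]>=a)&(q[:,2]<a+6)]
    if len(k): print(a,len(k),k.mean(0).round(1),k.min(0).round(),k.max(0).round())
cv2.imwrite('pics/side5.png',cv2.resize(p[70:190,280:420,::-1],None,fx=5,fy=5,interpolation=cv2.INTER_CUBIC))
E
```

```text
[493.8087383  -67.87314296  58.08884831] [7.08990710e-01 7.05217250e-01 4.99260895e-04 7.44190901e-04]
70 1 [491.1 -64.2  71.9] [491. -64.  72.] [491. -64.  72.]
88 4 [492.7 -58.2  91. ] [465. -66.  89.] [520. -51.  93.]
94 26 [503.7 -65.2  97. ] [461. -82.  94.] [523. -49. 100.]
100 26 [487.2 -62.1 103. ] [461. -85. 100.] [523. -51. 106.]
106 30 [493.5 -65.7 108.8] [460. -87. 106.] [522. -48. 112.]
112 30 [488.9 -63.1 114.8] [460. -85. 112.] [526. -50. 118.]
118 33 [493.2 -63.3 120.6] [459. -83. 118.] [527. -48. 124.]
124 29 [491.2 -60.8 126.9] [458. -83. 124.] [527. -51. 130.]
130 28 [497.5 -59.6 132.4] [459. -76. 130.] [529. -49. 136.]
136 22 [489.9 -58.9 138.6] [457. -71. 136.] [527. -49. 142.]
142 35 [499.  -58.9 144.7] [458. -82. 142.] [532. -48. 148.]
148 7 [503.8 -67.  148.6] [460. -82. 148.] [523. -50. 150.]
```

View pics/side5.png

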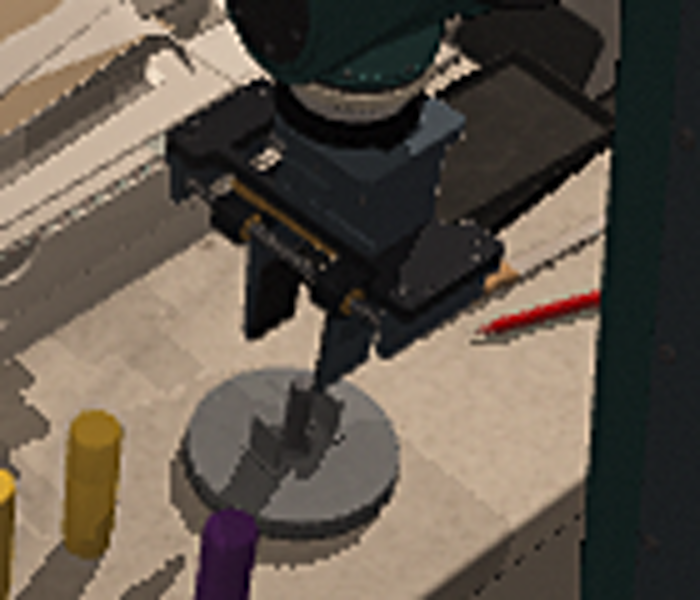

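The tips are centred above the stem (325,385 in the crop), offset about +32 mm in z as before. Descending between the grips.

>>> {"fn": "arm_command", "kwargs": {"hand": [0.5,0.5,0.5,0.5,0.5,0.5,0.5,0.5], "dp": [[-0.006,-0.005,-0.05],[-0.006,-0.005,-0.1],[-0.006,-0.005,-0.14],[-0.006,-0.005,-0.17],[-0.006,-0.005,-0.2],[-0.006,-0.005,-0.23],[-0.006,-0.005,-0.24],[-0.006,-0.005,-0.24]], "turn": [0,0,0,0,0,0,0,0]}}

```text
time_s: 17.5
position: [491.3, -69.1, -3.4]
tcp_rot: [0.709, 0.705, -0.0, -0.0]
force: [-0.2, 0.1, 0.4]
finger_gap: 45.6
finger_force: 0.0
```

```bash
python3 - <<'E'
from h import *
s=env.state(); print(s['position'],s['force'])
p,d=eyes.grab_frame('side')
cv2.imwrite('pics/side6.png',cv2.resize(p[110:180,305:375,::-1],None,fx=8,fy=8,interpolation=cv2.INTER_CUBIC))
E
```

```text
[491.25972843 -69.09538115  -3.4101477 ] [-0.19471663  0.13130711  0.38929471]
```

View pics/side6.png

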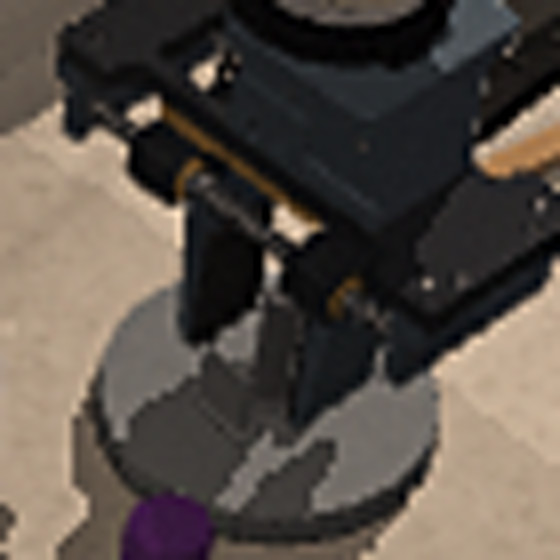

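The fingers straddle the stem between the plates (270,370 in the crop). Closing.

>>> {"fn": "arm_command", "kwargs": {"hand": [0,0,0,0,0,0,0,0], "dp": [[0,0,0],[0,0,0],[0,0,0],[0,0,0],[0,0,0],[0,0,0],[0,0,0],[0,0,0]], "turn": [0,0,0,0,0,0,0,0], "newtons": 40}}

```text
time_s: 18.35
position: [491.6, -69.2, -2.9]
tcp_rot: [0.709, 0.705, 0.0, 0.0]
force: [-0.3, 0.2, 2.6]
finger_gap: 13.6
finger_force: 40.0
```

>>> {"fn": "arm_command", "kwargs": {"hand": [0,0,0,0,0,0,0,0,0,0], "dp": [[0,0,0.02],[0,0,0.05],[0,0,0.1],[0,0,0.18],[0,0,0.28],[0,0,0.38],[0,0,0.48],[0,0,0.56],[0,0,0.6],[0,0,0.6]], "turn": [0,0,0,0,0,0,0,0,0,0]}}

```text
time_s: 19.35
position: [492.2, -69.3, 148.5]
tcp_rot: [0.709, 0.705, 0.001, 0.001]
force: [0.7, -0.1, -3.9]
finger_gap: 13.4
finger_force: 40.0
```

```bash
python3 - <<'E'
from h import *
s=env.state(); print(s['position'],s['force'],s['finger_gap'],s['finger_force'])
p,d=eyes.grab_frame('side'); W=cloud('side',d)
m=(np.hypot(W[...,0]-492,W[...,1]+69)<75)&(W[...,2]>120)&(W[...,2]<175); q=W[m]
k=q[q[:,2]>158]; A=np.c_[k[:,:2]-[492,-69],np.ones(len(k))]; print(len(q),np.linalg.lstsq(A,k[:,2],rcond=None)[0])
print(cv2.minEnclosingCircle(q[:,:2].astype(np.float32)), np.percentile(q[:,2],[1,50,99]))
E
```

```text
[492.20433539 -69.30422315 148.53024963] [ 0.65502485 -0.07587253 -3.86336194] 13.399919238230924 39.999184012413025
1063 [ 1.29882252e-02 -1.56929280e-02  1.66957041e+02]
((492.9452819824219, -68.18012237548828), 65.30807495117188) [152.43026914 166.52640167 172.31367403]
```

>>> {"fn": "arm_command", "kwargs": {"hand": [0,0,0,0,0,0,0,0,0,0], "dp": [[0.005,0.05,0],[0.012,0.12,0],[0.02,0.2,0],[0.03,0.3,0],[0.04,0.4,0],[0.05,0.5,0],[0.06,0.6,0],[0.07,0.7,0],[0.08,0.8,0],[0.09,0.9,0]], "turn": [0,0,0,0,0,0,0,0,0,0]}}

```text
time_s: 20.4
position: [513.0, 157.4, 145.6]
tcp_rot: [0.709, 0.705, -0.001, -0.001]
force: [0.2, 0.0, -2.2]
finger_gap: 13.3
finger_force: 40.0
```

>>> {"fn": "arm_command", "kwargs": {"hand": [0,0,0,0,0,0,0,0,0,0,0], "dp": [[0.01,0.1,0],[0.02,0.2,0],[0.03,0.3,0],[0.04,0.4,0],[0.05,0.5,0],[0.06,0.58,0],[0.066,0.63,0],[0.07,0.66,0],[0.072,0.671,0],[0.072,0.671,0],[0.072,0.671,0]], "turn": [0,0,0,0,0,0,0,0,0,0,0]}}

```text
time_s: 21.5
position: [531.9, 323.0, 146.9]
tcp_rot: [0.709, 0.705, -0.0, 0.0]
force: [-0.6, -0.0, -3.3]
finger_gap: 13.4
finger_force: 40.0
```

```bash
python3 - <<'E'
from h import *
s=env.state(); print(s['position'],s['force'],s['finger_gap'],s['tcp_rot'])
for n in ('side','top'):
    p,d=eyes.grab_frame(n); W=cloud(n,d)
    m=(np.hypot(W[...,0]-532,W[...,1]-324)<75)&(W[...,2]>145)&(W[...,2]<175); q=W[m]
    print(n,len(q)); 
    if len(q)>50: print(cv2.minEnclosingCircle(q[:,:2].astype(np.float32)))
E
```

```text
[531.94595487 322.95589715 146.94520339] [-0.61389933 -0.02253285 -3.26714941] 13.385184812150737 [ 7.09180468e-01  7.05026980e-01 -1.44095478e-04  6.23991536e-06]
side 1211
((530.7010498046875, 322.20098876953125), 63.60686492919922)
top 11
```

>>> {"fn": "arm_command", "kwargs": {"hand": [0,0,0,0,0,0,0], "dp": [[0.002,0.002,-0.03],[0.002,0.002,-0.07],[0.002,0.002,-0.1],[0.002,0.002,-0.13],[0.002,0.002,-0.15],[0.002,0.002,-0.16],[0.002,0.002,-0.16]], "turn": [0,0,0,0,0,0,0]}}

```text
time_s: 22.3
position: [532.4, 324.0, 106.6]
tcp_rot: [0.709, 0.705, -0.0, -0.0]
force: [-0.8, -0.6, -4.3]
finger_gap: 13.3
finger_force: 40.0
```

>>> {"fn": "arm_command", "kwargs": {"hand": [0,0,0,0,0,0,0], "dp": [[0,0,-0.007],[0,0,-0.014],[0,0,-0.021],[0,0,-0.028],[0,0,-0.034],[0,0,-0.036],[0,0,-0.036]], "turn": [0,0,0,0,0,0,0]}}

```text
time_s: 23.0
position: [532.4, 324.1, 97.9]
tcp_rot: [0.709, 0.705, -0.0, -0.0]
force: [0.2, -0.3, -4.3]
finger_gap: 13.5
finger_force: 40.0
```

Not yet in contact; I'll continue down.

>>> {"fn": "arm_command", "kwargs": {"hand": [0,0,0,0,0,0], "dp": [[0,0,-0.004],[0,0,-0.008],[0,0,-0.008],[0,0,-0.008],[0,0,-0.008],[0,0,-0.008]], "turn": [0,0,0,0,0,0]}}

```text
time_s: 23.6
position: [532.6, 324.2, 97.2]
tcp_rot: [0.709, 0.705, 0.0, 0.0]
force: [-6.2, -3.5, 13.2]
finger_gap: 13.0
finger_force: 40.0
```

```bash
python3 - <<'E'
from h import *
s=env.state(); print(s['position'],s['force'],s['moment'])
p,d=eyes.grab_frame('side'); W=cloud('side',d)
m=(np.hypot(W[...,0]-531,W[...,1]-323)<62)&(W[...,2]>112)&(W[...,2]<122); k=W[m]
A=np.c_[k[:,:2]-[531,323],np.ones(len(k))]; print(len(k),np.linalg.lstsq(A,k[:,2],rcond=None)[0])
m=(np.hypot(W[...,0]-531,W[...,1]-323)<75)&(W[...,2]>100)&(W[...,2]<123); print(cv2.minEnclosingCircle(W[m][:,:2].astype(np.float32)))
E
```

```text
[532.64219467 324.19241306  97.15824653] [-6.19905748 -3.47400201 13.15429144] [-0.73002513  1.08546978 -0.00923495]
917 [ 1.65419346e-03 -1.68953483e-03  1.15898154e+02]
((531.0402221679688, 323.5217590332031), 63.45040512084961)
```

The lids are seated, level and centred. Releasing the stem, rising and turning to pinch over the outer grips.

>>> {"fn": "arm_command", "kwargs": {"hand": [0,0.5,0.5,0.5,0.5,0.5,0.5,0.5], "dp": [[0,0,0.004],[0,0,0.004],[0,0,0.004],[0,0,0.004],[0,0,0.004],[0,0,0.004],[0,0,0.004],[0,0,0.004]], "turn": [0,0,0,0,0,0,0,0]}}

```text
time_s: 24.45
position: [532.5, 324.1, 97.0]
tcp_rot: [0.709, 0.705, -0.0, -0.0]
force: [-0.0, -0.6, 0.3]
finger_gap: 45.5
finger_force: 0.0
```

>>> {"fn": "arm_command", "kwargs": {"hand": [0.5,0.5,0.5,0.5,0.5,0.5,0.5,0.5], "dp": [[0,0,0.05],[0,0,0.1],[0,0,0.15],[0,0,0.2],[0,0,0.25],[0,0,0.28],[0,0,0.28],[0,0,0.28]], "turn": [0,0,0,0,0,0,0,0]}}

```text
time_s: 25.25
position: [532.4, 324.0, 166.8]
tcp_rot: [0.709, 0.705, -0.0, -0.0]
force: [-0.4, 0.9, 0.2]
finger_gap: 45.7
finger_force: 0.0
```

>>> {"fn": "arm_command", "kwargs": {"hand": [0.75,0.75,0.75,0.75,0.75,0.75,0.75,0.75,0.75,0.75,0.75,0.75], "dp": [[0,0,0],[0,0,0],[0,0,0],[0,0,0],[0,0,0],[0,0,0],[0,0,0],[0,0,0],[0,0,0],[0,0,0],[0,0,0],[0,0,0]], "turn": [-0.498,-0.498,-0.498,-0.498,-0.498,-0.498,-0.498,-0.498,-0.498,-0.498,-0.498,-0.498]}}

```text
time_s: 26.45
position: [532.1, 323.8, 166.1]
tcp_rot: [1.0, -0.0, -0.001, 0.0]
force: [0.8, -0.3, 0.1]
finger_gap: 68.8
finger_force: 0.0
```

```bash
python3 - <<'E'
from h import *
s=env.state(); print(s['time_s'],s['position'],s['tcp_rot'],s['finger_gap'])
p,d=eyes.grab_frame('side'); W=cloud('side',d)
m=(np.hypot(W[...,0]-531,W[...,1]-323)<62)&(W[...,2]>112)&(W[...,2]<122); k=W[m]
A=np.c_[k[:,:2]-[531,323],np.ones(len(k))]; print(len(k),np.linalg.lstsq(A,k[:,2],rcond=None)[0])
m=(np.hypot(W[...,0]-531,W[...,1]-323)<75)&(W[...,2]>100)&(W[...,2]<123); print(cv2.minEnclosingCircle(W[m][:,:2].astype(np.float32)))
m=(np.hypot(W[...,0]-531,W[...,1]-323)<35)&(W[...,2]>128)&(W[...,2]<146)
for sgn in (1,-1):
    k=W[m]; k=k[(k[:,1]-323)*sgn>15]; print(len(k),k.mean(0).round(1),k.min(0).round(),k.max(0).round())
cv2.imwrite('pics/side7.png',cv2.resize(p[110:240,170:290,::-1],None,fx=4,fy=4,interpolation=cv2.INTER_CUBIC))
E
```

```text
26.45 [532.06782493 323.84810973 166.1223743 ] [ 9.99999774e-01 -4.93681862e-07 -5.89698796e-04  3.23348319e-04] 68.80247073398323
1289 [-8.84613521e-04  7.55332857e-04  1.15982545e+02]
((531.88134765625, 320.61077880859375), 65.76268768310547)
34 [531.  346.4 137.2] [522. 343. 128.] [545. 349. 145.]
35 [530.3 301.  137.6] [518. 297. 128.] [544. 303. 146.]
```

View pics/side7.png

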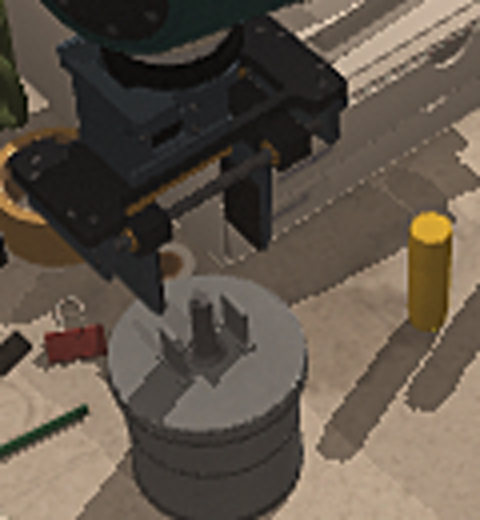

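The plates are at y≈346 and 301 (crop 165,345 and 235,315), centred under the fingers. Descending and pinching.

>>> {"fn": "arm_command", "kwargs": {"hand": [0.75,0.75,0.75,0.75,0.75,0.75,0.75,0.75], "dp": [[0.002,0.001,-0.06],[0.002,0.001,-0.12],[0.002,0.001,-0.18],[0.002,0.001,-0.23],[0.002,0.001,-0.27],[0.002,0.001,-0.296],[0.002,0.001,-0.296],[0.002,0.001,-0.296]], "turn": [0,0,0,0,0,0,0,0]}}

```text
time_s: 27.3
position: [533.2, 324.5, 93.2]
tcp_rot: [1.0, 0.0, 0.0, -0.0]
force: [-0.3, -1.0, -0.1]
finger_gap: 68.0
finger_force: 0.0
```

>>> {"fn": "arm_command", "kwargs": {"hand": [0.4,0.4,0.4,0.4,0.4,0.4,0.4,0.4], "dp": [[0,0,0],[0,0,0],[0,0,0],[0,0,0],[0,0,0],[0,0,0],[0,0,0],[0,0,0]], "turn": [0,0,0,0,0,0,0,0], "newtons": 25}}

```text
time_s: 28.1
position: [533.3, 324.4, 93.5]
tcp_rot: [1.0, 0.0, 0.0, -0.0]
force: [-1.9, -0.5, 5.5]
finger_gap: 51.5
finger_force: 25.0
```

```bash
python3 - <<'E'
from h import *
s=env.state(); print(s['position'],s['force'],s['finger_gap'])
for n in ('side','top'):
    p,d=eyes.grab_frame(n); W=cloud(n,d)
    m=(np.hypot(W[...,0]-531,W[...,1]-323)<62)&(W[...,2]>112)&(W[...,2]<122); k=W[m]
    if len(k)<30: continue
    A=np.c_[k[:,:2]-[531,323],np.ones(len(k))]; print(len(k),np.linalg.lstsq(A,k[:,2],rcond=None)[0])
    m=(np.hypot(W[...,0]-531,W[...,1]-323)<67)&(W[...,2]>100)&(W[...,2]<123); print(cv2.minEnclosingCircle(W[m][:,:2].astype(np.float32)))
E
```

```text
[533.26362778 324.42840335  93.50267874] [-1.91108377 -0.53494591  5.51216075] 51.4570951474472
954 [-9.78246369e-04 -2.38943475e-03  1.15889917e+02]
((531.184814453125, 324.0456848144531), 63.61874771118164)
```

>>> {"fn": "arm_command", "kwargs": {"hand": [0.4,0.4,0.4,0.4,0.4,0.4,0.4,0.4,0.4,0.4,0.4,0.4], "dp": [[0,0,0.004],[0,0,0.01],[0,0,0.02],[0,0,0.03],[0,0,0.04],[0,0,0.055],[0,0,0.07],[0,0,0.085],[0,0,0.1],[0,0,0.115],[0,0,0.13],[0,0,0.14]], "turn": [0,0,0,0,0,0,0,0,0,0,0,0]}}

```text
time_s: 29.4
position: [533.1, 324.4, 128.4]
tcp_rot: [1.0, 0.0, 0.0, -0.0]
force: [-0.6, -0.6, -1.2]
finger_gap: 51.7
finger_force: 25.0
```

>>> {"fn": "arm_command", "kwargs": {"hand": [0.4,0.4,0.4,0.4,0.4,0.4,0.4,0.4,0.4,0.4,0.4,0.4], "dp": [[0,0,0.02],[0,0,0.04],[0,0,0.06],[0,0,0.08],[0,0,0.1],[0,0,0.12],[0,0,0.14],[0,0,0.15],[0,0,0.16],[0,0,0.16],[0,0,0.16],[0,0,0.16]], "turn": [0,0,0,0,0,0,0,0,0,0,0,0]}}

```text
time_s: 30.6
position: [532.9, 324.2, 167.7]
tcp_rot: [1.0, 0.0, -0.0, 0.0]
force: [0.2, 0.6, -1.6]
finger_gap: 51.8
finger_force: 25.0
```

```bash
python3 - <<'E'
from h import *
s=env.state(); print(s['time_s'],s['position'],s['force'],s['finger_gap'],s['finger_force'])
p,d=eyes.grab_frame('side'); W=cloud('side',d)
m=(np.hypot(W[...,0]-531,W[...,1]-323)<62)&(W[...,2]>186)&(W[...,2]<200); k=W[m]
A=np.c_[k[:,:2]-[531,323],np.ones(len(k))]; print(len(k),np.linalg.lstsq(A,k[:,2],rcond=None)[0])
m=(np.hypot(W[...,0]-531,W[...,1]-323)<70)&(W[...,2]>100)&(W[...,2]<120); print(m.sum(),cv2.minEnclosingCircle(W[m][:,:2].astype(np.float32)),np.percentile(W[m][:,2],[5,50,95]))
cv2.imwrite('pics/side8.png',cv2.resize(p[80:240,150:300,::-1],None,fx=3.5,fy=3.5,interpolation=cv2.INTER_CUBIC))
E
```

```text
30.6 [532.87370166 324.24842503 167.73175119] [ 0.23078685  0.56096671 -1.60817934] 51.80088529040833 24.99926269054413
1112 [ 2.53206188e-03 -5.27867740e-04  1.90229072e+02]
681 ((532.8668823242188, 323.71954345703125), 58.47125244140625) [102.93500457 111.24614709 114.81359897]
```

View pics/side8.png

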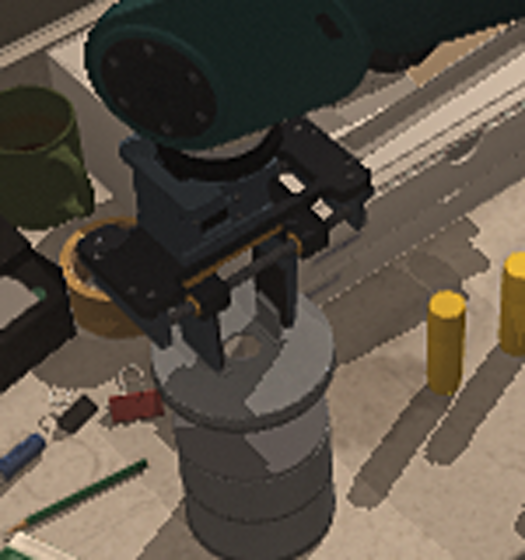

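The outer lid is held level about 74 mm above its seat (250,370 in the crop) and the inner lid is still on the canister below it. The weight on the wrist, 1.6 N, is that of the outer lid alone.

```bash
python3 -c "
from station import env
print(env.state()['qvel'].round(3)); print(env.finish_job())"
```

```text
[-0.    -0.    -0.001 -0.002  0.     0.   ]
the job is handed in; nothing more can be done
None
```

The job is handed in (no verdict was shown): the glue stick stands in the cup, the inner lid is seated on the canister, and the outer lid is held level about 74 mm above where it sat; the first glue-stick grasp closed on nothing because the fingertips sit about 33 mm above the reported TCP, and the second try held.

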